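Drift a worn bushing out of a bearing block

ROBOT

A 6-joint arm with a two-finger parallel gripper is mounted at the origin on the work surface. World frame = base frame: x ahead of the robot, y to its left, z up, the work surface at z = 0. Lengths are in mm, angles in rad, forces in N, time in s.
With the tool pointing down it reaches from about 300 to 950 mm from the base axis. Payload 3.1 kg.
Tool frame: the origin (TCP) lies on the centre line of the jaws, within the pads' length; the fingertips stand 19 mm ahead of it and the grasp point (between the pads) is the TCP; z points along the fingers, y is the direction in which the jaws open and shut (so a half turn about z gives the same grasp; the last joint's range is limited). The gripper opens to 85 mm and grips with 20 to 120 N. Pads are 22 mm wide; open, the fingers measure 114 mm over their backs; the gripper's body (76 mm by 85 mm) begins 54 mm behind the grasp point. The pads swing forward as they close: fully open they stand 13 mm farther back than shut.
Start: joints at [1.222, 0.308, 1.634, -0, 1.2, -0.07], TCP at [172.027, 600.865, 250.272] pointing down, gripper open.
Joint ranges: [-3.06, 3.06], [-0.79, 1.96], [0.05, 2.63], [-1.19, 4.34], [0.05, 2.64], [-2.94, 2.94]. Speed limits (rad/s): [2.79, 2.79, 3.14, 3.14, 3.14, 3.14].

INTERFACE

Orientations are given as a unit quaternion [x, y, z, w].
In Python, from plant import telemetry, imaging, order gives the robot as it stands.
- The arm moves only by the tool apply_moves, never from a script. Its argument "rows" is a list of rows, each a list of 7 numbers: the shift along the tool's x, y, z in m, then the turn, a rotation vector about the tool's x, y, z in rad, then the closure, from 0 (fully open) to 1 (shut). In form: [[tx, ty, tz, wx, wy, wz, gripper], ...]. A call has exactly 8 rows; each row is the pose to reach, as a shift and turn from the pose measured when the call began, along the tool's axes at that moment; what a row does not reach only later rows make up. A row lasts 1/10 s, in which the tool goes at most 50 mm and 8.59 degrees, less where a joint would pass 70% of its speed; a pose out of reach is approached as far as the arm can. A call with a gripper value outside its range is refused whole. The fingers move at their own pace and stop on an object; "newtons" is the grip in N (left out, the last holds). Time passes only in rows, so rows that repeat a pose let the fingers close, or fill a call up. It gives the time, the measured TCP pose, the force and the opening at its end, in the units of the state.
- telemetry.read_state(): the state, without advancing time (a new reading comes with each control period).
- imaging.get_image(name): name is "scene" or "top" or "wrist"; returns a dict with "img" (400x640x3 uint8, blue, green, red), "fx", "fy", "cx", "cy" (pixels), "dist" ([k1, k2, p1, p2, k3] as OpenCV has them; the pictures are not rectified), "pose" (4x4, takes a point from camera to world coordinates). Camera axes: x right, y up, looking along -z (the intrinsics and any distortion apply to the point x, -y, -z); pixel columns grow to the right and rows downward; lengths in mm; the calibration is good to about 2 mm. A picture is of the moment at which its call begins. There is no depth.
- order.close_job(): hands the job in, once; it reports no verdict.
The state is a dict: "time_s": time; "joint_pos": joint angles; "qd": joint speeds; "joint_efforts": joint torques, N m; "tcp_pos": TCP position; "tcp_rot": TCP orientation; "contact_force": force on the tool from outside, world axes, zero at the start; "torque": the same for the moment, N m; "width": finger opening in mm.
Only numpy, scipy, OpenCV 4.12 (cv2) and the standard library are available. Lean on these libraries where they do the work, as an engineer would, in place of code of your own. Each camera call takes 0.05 s, during which the arm holds its last target.

TASK

Drive the worn bushing out of the bore of the bearing block so that it drops into the catch pan and never onto the bench: first slide the pan close up to the block under the bore's open end (the side away from the rod rack), then take the drift, the middle one in thickness of the three rods in the rack, and push it through the bore from the rack side until the bushing falls out. Draw the drift back out and lay it in the rack slot it came from, leaving the bushing lying in the pan; let go of everything, and leave the other two rods, the spool and the jar where they are.

Things in the scene. Friction and masses are not known exactly. Their poses are not given: they have to be found in the camera images.
- block: Grey bearing block fixed to the bench, 70 (x) x 80 (y) x 130 mm high, with a 120 mm wide (y), 12 mm high foot. Origin at the centre of its underside. A round bore runs along its own x, on the centre line, axis 90 mm above the bench: 36 mm diameter, but behind an 8 mm thick lip with a 30 mm hole on the -x side (the entry, towards the rod rack). The bushing can leave only by the open +x side (the exit). Position and yaw vary.
- bore_entry (a point): Centre of the 30 mm entry hole, on the block's -x face; axes as the block's.
- bore_exit (a point): Centre of the 36 mm exit hole, on the block's +x face; axes as the block's.
- bushing: Brass bushing (tube), 33 mm outside, 16 mm inside, 60 mm long, about 0.3 kg, lying loosely in the bore against the lip or up to 3 mm from it. Origin at its middle, own x along its axis. It is held by its weight's friction only (a few N); it tips and drops out once it is pushed about half out, at latest when pushed fully past the exit.
- rack: Wooden rod rack fixed to the bench, 160 (x) x 230 (y) mm, origin under its centre. Three parallel slots along its own x, 80 mm apart (at y = -80, 0, +80 mm): each is a pair of right-angled V notches 14 mm thick, at x = -70 and +70 mm, notch bottom 22 mm above the bench, notch top edges about 42 mm. Between the notches the rods lie free over a 5 mm thick base plate. Any rod may lie in any slot.
- drift: The drift: plain steel rod 20 mm in diameter, 220 mm long, about 0.45 kg. Origin at its middle, own x along it; it lies in a rack slot with its axis 36 mm above the bench. Fits through the entry hole and pushes on the bushing's end.
- thin_rod: Steel rod 12 mm in diameter, 220 mm long, in another rack slot (axis 30 mm above the bench); it would slip through the bushing. Origin at its middle, own x along it. Leave it.
- thick_rod: Steel rod 36 mm in diameter, 220 mm long, in another rack slot (axis 47 mm above the bench); too thick for the entry hole. Origin at its middle, own x along it. Leave it.
- pan: Loose dark steel catch pan, 130 (x) x 120 (y) x 35 mm high outside, walls and floor 5 mm, about 0.35 kg, flat on the bench. Origin under the middle of the pan part. A wooden handle, a bar 20 mm wide (y) and 20 mm high, axis 28 mm above the bench, sticks out along its own +x from x = 65 to 155 mm. Best slid along the bench by the handle.
- spool: Upright cone of thread standing loose before the bore's entry, on the robot's side of the bore's line (its middle 90 to 110 mm off that line, like the jar's 95 to 115 mm), 60 mm across the foot, 95 mm high. Origin under its centre. Leave it.
- jar: Jar standing loose before the bore's entry, on the other side of the bore's line from the spool, 64 mm across, 75 mm high. Origin under its centre. Leave it.
Mind the look-alikes: they are no part of the job. Leave any red look-alike of the drift alone. Several things look just like the block: the one meant starts nearest to the robot's base.

How it is judged:
By the outcome, as a careful person would: the job done as asked, in the order asked, and still so for the second after the job is handed in, with the robot touching nothing.
It also fails if it takes over 67 s, if anything falls off the work surface, if the arm or the gripper's body presses on something with over 40 N, if the wrist force passes 120 N, or if a joint passes its speed limit or range.

## Working session

There is one attempt and no reset: what is moved stays moved. The work goes in short steps, Python scripts to look and compute and a tool call to move; the robot and the scene stay as the last step left them, time stands still between calls to the robot, and variables do not carry over. Pictures are saved under pics/ and viewed, and the job is handed in when it is done.

Besides the shell and the picture viewer there is one more tool, called after "Call:" as name(argument=value, ...), one argument or row to a line, values as JSON. apply_moves: Moves the arm, as the interface text tells. Its arguments: {"type":"object","properties":{"rows":{"type":"array"},"newtons":{"type":"number"}},"required":["rows"]}

```bash
ls; mkdir -p pics
python3 - <<'E'
from plant import telemetry, imaging, order
import cv2,numpy as np
s=telemetry.read_state();print(s)
for n in ("scene","top","wrist"):
    d=imaging.get_image(n);cv2.imwrite(f"pics/{n}0.png",d["img"]);np.save(f"pics/{n}0.npy",d,allow_pickle=True)
    print(n,d["fx"],d["fy"],d["cx"],d["cy"],d["dist"],np.round(d["pose"],3).tolist())
E
```

```text
pics
{'time_s': 0.0, 'joint_pos': array([ 1.22231819e+00,  3.09042640e-01,  1.63522233e+00,  3.42303514e-05,
        1.19968555e+00, -6.96835751e-02]), 'qd': array([ 0.00053029,  0.00034023,  0.00033425, -0.00132553, -0.0004921 ,
       -0.00050036]), 'joint_efforts': array([ 7.84548592e-04, -4.15241253e+01, -2.76670039e+01, -9.12631003e-05,
        1.01145054e-02, -2.90762546e-05]), 'tcp_pos': array([171.73365331, 600.11763344, 249.00654678]), 'tcp_rot': array([ 1.38952335e-01,  9.90298368e-01, -1.14994559e-03, -2.60295108e-04]), 'contact_force': array([-0.82617966, -0.19357165, -0.25919129]), 'torque': array([0.06468354, 0.02952676, 0.00717812]), 'width': 85.70874453468268}
scene 380.43060673905484 380.43060673905484 325.24112125558315 202.58763266081075 [-0.07582738  0.          0.          0.          0.        ] [[0.733, -0.451, 0.508, 1111.206], [0.679, 0.465, -0.568, -622.155], [0.02, 0.762, 0.647, 858.25], [0.0, 0.0, 0.0, 1.0]]
top 400.1442006424954 400.1442006424954 319.25572496898246 204.95271025451117 [-0.05300811  0.          0.          0.          0.        ] [[-0.022, 0.984, -0.179, 246.416], [-1.0, -0.019, 0.019, 88.025], [0.015, 0.179, 0.984, 1260.026], [0.0, 0.0, 0.0, 1.0]]
wrist 311.49687082655157 311.49687082655157 325.0567206933982 205.17643545093108 [-0.02534564  0.          0.          0.          0.        ] [[0.275, -0.919, -0.282, 98.593], [0.962, 0.262, 0.082, 621.997], [-0.001, -0.294, 0.956, 373.439], [0.0, 0.0, 0.0, 1.0]]
```

View pics/scene0.png

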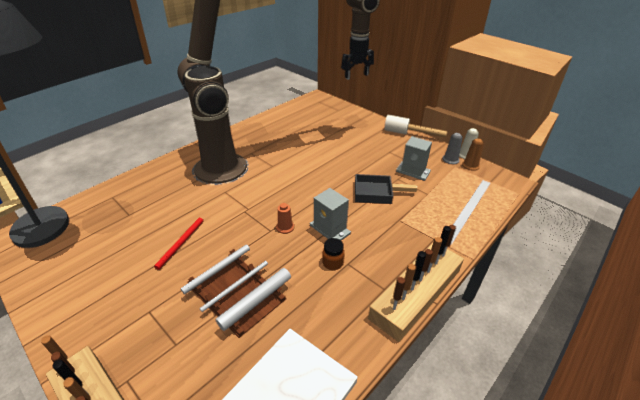

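View pics/top0.png

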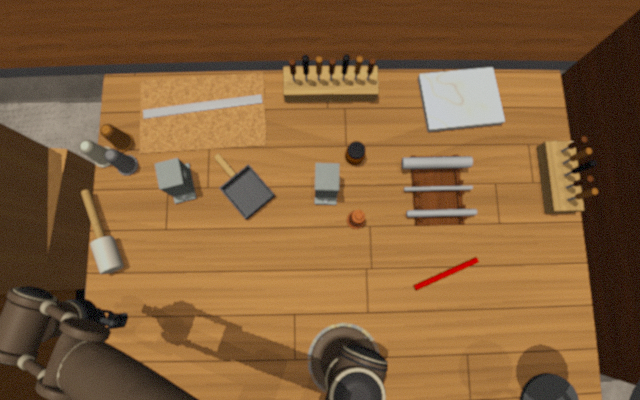

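View pics/wrist0.png

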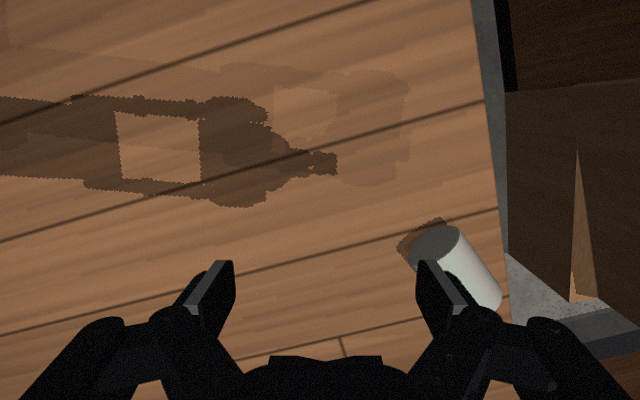

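The scene view shows the block (330,213), with spool (285,217) and jar (333,253) before its entry. It also shows the pan (373,188), a far look-alike block (415,157), the rack with three rods (240,290) and a red rod (180,243). In the top view these are block (327,183), look-alike block (175,180), pan (248,190), and rods at rows 163 (thick), 188 (thin) and 213 (medium). The base is at (343,360), so the block meant is (327,183). I'll confirm that in enlarged crops.

```bash
cat > h.py <<'E'
import numpy as np,cv2
from scipy.spatial.transform import Rotation as R
def K(d): return np.array([[d["fx"],0,d["cx"]],[0,d["fy"],d["cy"]],[0,0,1.]])
def load(n): return np.load(f"pics/{n}.npy",allow_pickle=True).item()
def grab(n,tag):
    from plant import imaging
    d=imaging.get_image(n);cv2.imwrite(f"pics/{tag}.png",d["img"]);np.save(f"pics/{tag}.npy",d,allow_pickle=True);return d
def ray(d,px):
    px=np.asarray(px,float).reshape(-1,1,2)
    u=cv2.undistortPoints(px,K(d),np.array(d["dist"])).reshape(-1,2)
    v=np.c_[u[:,0],-u[:,1],-np.ones(len(u))]
    P=np.array(d["pose"]); return P[:3,3],v@P[:3,:3].T
def onz(d,px,z):
    o,v=ray(d,px); return o+v*((z-o[2])/v[:,2])[:,None]
def proj(d,p):
    P=np.array(d["pose"]);c=(np.asarray(p,float).reshape(-1,3)-P[:3,3])@P[:3,:3]
    c=c*[1,-1,-1]
    return cv2.projectPoints(c,np.zeros(3),np.zeros(3),K(d),np.array(d["dist"]))[0].reshape(-1,2)
def crop(d,x0,y0,x1,y1,k,tag):
    cv2.imwrite(f"pics/{tag}.png",cv2.resize(d["img"][y0:y1,x0:x1],None,fx=k,fy=k,interpolation=cv2.INTER_CUBIC))
def tool(yawy): # tool pointing down, tool y axis along world direction angle yawy
    y=np.array([np.cos(yawy),np.sin(yawy),0]);z=np.array([0,0,-1.]);x=np.cross(y,z)
    return R.from_matrix(np.c_[x,y,z])
def delta(pos,rot,s=None):
    """shift (m, tool axes) and rotvec from current pose to the target"""
    if s is None:
        from plant import telemetry; s=telemetry.read_state()
    r0=R.from_quat(s["tcp_rot"])
    t=r0.inv().apply(np.asarray(pos)-s["tcp_pos"])/1000
    return np.round(t,4),np.round((r0.inv()*rot).as_rotvec(),4)
E
python3 - <<'E'
from h import *
t=load("top0");s=load("scene0")
crop(t,205,140,365,240,5,"c1");crop(t,390,140,500,240,5,"c2");crop(s,255,160,435,280,4,"c3")
E
```

```text
(no output)
```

View pics/c1.png

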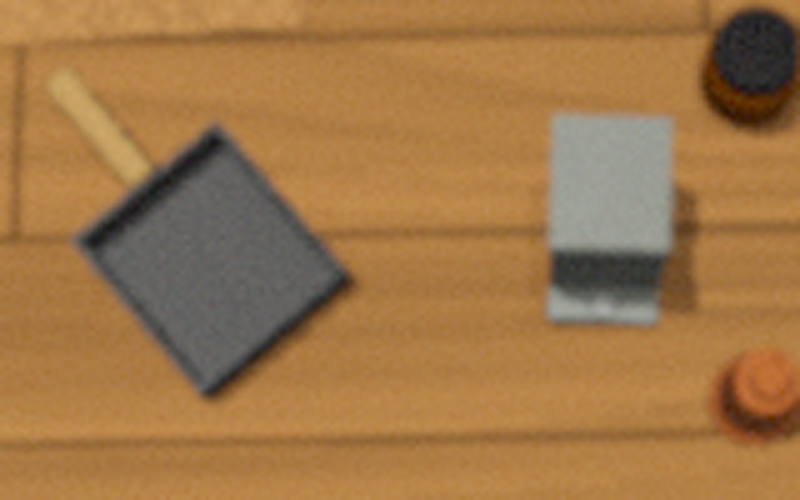

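View pics/c2.png

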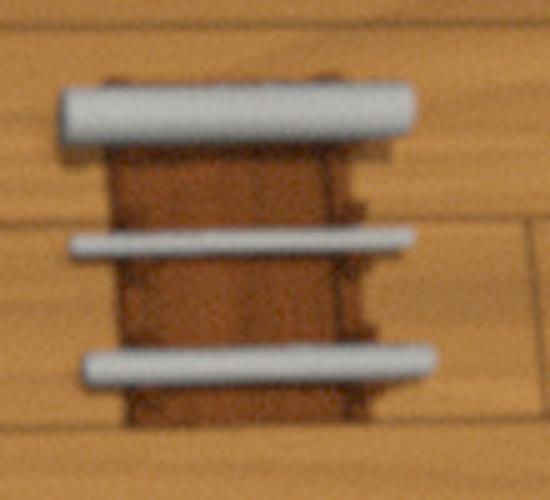

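View pics/c3.png

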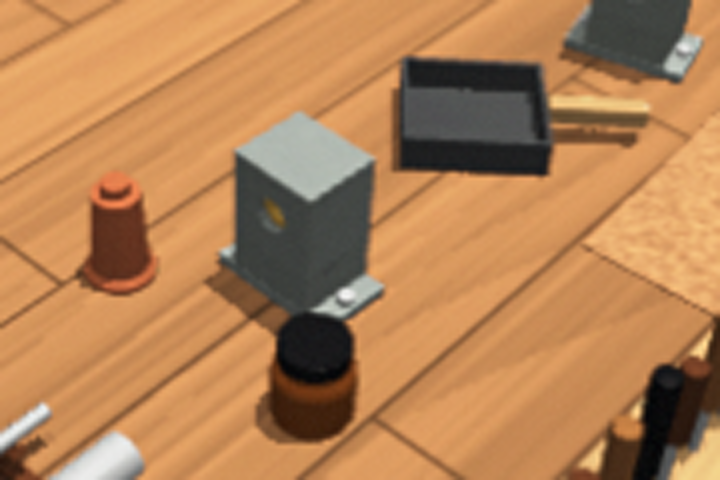

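Run:
```python
from h import *
t=load("top0")
def c(px,x0,y0,k=5): return (np.array(px,float)+.5)/k-.5+[x0,y0]
b=onz(t,c([(553,115),(672,117),(670,250),(550,248)],205,140),130);print("block top",b.round(1).tolist(),[np.linalg.norm(b[i]-b[(i+1)%4]).round(1) for i in range(4)],b.mean(0).round(1))
e=(b[1]+b[2])/2;x=(b[0]+b[3])/2; print("yaw",np.degrees(np.arctan2(*(x-e)[[1,0]])))
f=onz(t,c([(548,323),(657,324)],205,140),12);print("foot",f.round(1).tolist())
p=onz(t,c([(215,125),(75,240),(210,395),(352,280)],205,140),35);print("pan",p.round(1).tolist(),[np.linalg.norm(p[i]-p[(i+1)%4]).round(1) for i in range(4)],p.mean(0).round(1))
h=onz(t,c([(62,73)],205,140),33)[0];d=h-p.mean(0);print("handle tip",h.round(1),np.linalg.norm(d[:2]),np.degrees(np.arctan2(d[1],d[0])))
img=t["img"]
hsv=cv2.cvtColor(img,cv2.COLOR_BGR2HSV);m=((hsv[...,1]<50)&(hsv[...,2]>90)).astype(np.uint8);m[:,:395]=0;m[:,490:]=0;m[:150]=0;m[225:]=0
cs,_=cv2.findContours(m,cv2.RETR_EXTERNAL,cv2.CHAIN_APPROX_NONE)
for q in cs:
    if cv2.contourArea(q)<40: continue
    r=cv2.minAreaRect(q);print("rod",np.round(r[0],1),np.round(r[1],1),r[2]);
    ys,xs=np.nonzero(cv2.drawContours(np.zeros_like(m),[q],-1,1,-1))
    k=np.polyfit(xs,ys,1);xe=np.array([xs.min()-.5,xs.max()+.5])
    for z in (30,36,47):
        w=onz(t,np.c_[xe,np.polyval(k,xe)],z);print(z,w.round(1).tolist(),np.linalg.norm(w[1]-w[0]).round(1),np.degrees(np.arctan2(*(w[0]-w[1])[[1,0]])).round(1))
for n,px,z in (("spool",(768,378),95),("jar",(758,52),75)): print(n,onz(t,c([px],205,140),z).round(1))
```

```text
block top [[578.2, 75.4, 130.0], [575.8, 5.7, 130.0], [496.0, 9.3, 130.0], [498.5, 78.7, 130.0]] [np.float64(69.8), np.float64(79.9), np.float64(69.5), np.float64(79.8)] [537.1  42.3 130. ]
yaw 88.00739173590586
foot [[476.1, 80.0, 12.0], [474.2, 10.8, 12.0]]
pan [[603.4, 288.7, 35.0], [530.4, 375.7, 35.0], [430.6, 289.9, 35.0], [501.5, 202.0, 35.0]] [np.float64(113.6), np.float64(131.6), np.float64(112.9), np.float64(133.8)] [516.5 289.1  35. ]
handle tip [640.4 387.3  33. ] 158.09550619905247 38.400314107914554
rod [441.5 212.4] [ 6.7 69.1] 88.31531524658203
30 [[438.0, -208.3, 30.0], [440.0, -432.3, 30.0]] 224.0 90.5
36 [[437.1, -206.8, 36.0], [439.1, -429.7, 36.0]] 222.9 90.5
47 [[435.4, -204.2, 47.0], [437.4, -425.1, 47.0]] 220.9 90.5
rod [437.5 187.9] [ 4.8 67. ] 88.80650329589844
30 [[517.4, -203.5, 30.0], [518.3, -423.2, 30.0]] 219.7 90.2
36 [[516.0, -202.1, 36.0], [517.0, -420.8, 36.0]] 218.7 90.2
47 [[513.6, -199.5, 47.0], [514.5, -416.2, 47.0]] 216.7 90.2
rod [437.  161.9] [11.1 70.1] 88.93909454345703
30 [[603.3, -202.3, 30.0], [603.6, -434.6, 30.0]] 232.3 90.1
36 [[601.6, -200.9, 36.0], [601.9, -432.0, 36.0]] 231.1 90.1
47 [[598.4, -198.3, 47.0], [598.7, -427.4, 47.0]] 229.1 90.1
spool [[425.4 -48.7  95. ]]
jar [[632.7 -52.9  75. ]]
```

Block meant: top view (327,183), about 540 mm from the base. The other one, (175,180), is at y≈470 and farther away. Its measured top, 69.7×79.9 mm, fits the description. Drift: the medium rod at (441,212), which measures 20 mm × 222 mm at z=36. The row-188 rod is about 12 mm thick, the row-162 rod about 36 mm, and the red one is the look-alike. Pan first.

Run:
```python
from h import *
print(delta([600,356,180],tool(np.radians(-50))))
```

```text
(array([-0.4789, -0.1169,  0.0695]), array([-1.2000e-03,  1.9000e-03,  2.1646e+00]))
```

Call:
apply_moves(
  rows=[
    [-0.03,-0.007,0.0,0,0,0.12,0.3],
    [-0.075,-0.018,0.0,0,0,0.26,0.3],
    [-0.12,-0.03,0.0,0,0,0.4,0.3],
    [-0.17,-0.042,0.0,0,0,0.54,0.3],
    [-0.22,-0.054,0.0,0,0,0.68,0.3],
    [-0.27,-0.066,0.0,0,0,0.82,0.3],
    [-0.32,-0.078,0.0,0,0,0.96,0.3],
    [-0.365,-0.09,0.01,0,0,1.1,0.3],
  ],
)

```text
time_s: 0.95
tcp_pos: [497.7, 414.3, 241.3]
tcp_rot: [0.638, 0.77, 0.001, 0.001]
contact_force: [0.1, 0.8, -0.5]
width: 59.8
```

Run:
```python
from h import *
from plant import telemetry
s=telemetry.read_state();print(s["tcp_pos"],s["joint_pos"],s["width"])
print(delta([600,356,180],tool(np.radians(-50))))
```

```text
[497.68078624 414.27963047 241.32749972] [ 6.27371393e-01  3.57776450e-01  1.58647874e+00 -9.30293613e-04
  1.19559264e+00  4.41585962e-01] 59.805381515598405
(array([-0.0762,  0.0896,  0.0615]), array([ 1.8000e-03, -1.0000e-03,  1.0588e+00]))
```

Call:
apply_moves(
  rows=[
    [-0.01,0.011,0.005,0,0,0.13,0.3],
    [-0.02,0.022,0.015,0,0,0.27,0.3],
    [-0.03,0.034,0.025,0,0,0.41,0.3],
    [-0.04,0.046,0.035,0,0,0.55,0.3],
    [-0.05,0.058,0.045,0,0,0.69,0.3],
    [-0.06,0.07,0.055,0,0,0.83,0.3],
    [-0.07,0.082,0.06,0,0,0.95,0.3],
    [-0.076,0.09,0.0615,0,0,1.06,0.3],
  ],
)

```text
time_s: 1.75
tcp_pos: [600.4, 355.0, 178.1]
tcp_rot: [0.941, 0.339, -0.0, 0.001]
contact_force: [0.2, -0.1, 0.9]
width: 59.8
```

Run:
```python
from h import *
from plant import telemetry
grab("wrist","w1")
s=telemetry.read_state();print(s["tcp_pos"],s["joint_pos"],s["width"])
print(delta([600,356,27],tool(np.radians(-50))))
```

```text
[601.74930538 354.41171456 178.36253829] [ 0.47072667  0.51256013  1.4989998  -0.00203284  1.12937993  1.35423763] 59.9683285758947
(array([-0.0004, -0.0026,  0.1514]), array([ 0.0019, -0.0002, -0.01  ]))
```

View pics/w1.png

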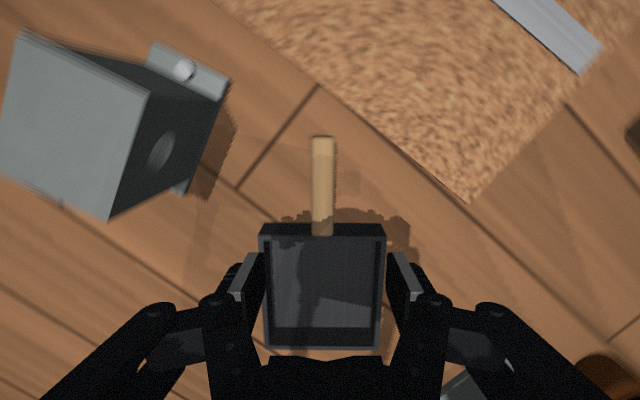

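Run:
```python
from h import *
d=load("w1")
p=onz(d,[(312,137),(334,136),(313,235),(334,234)],38);print(p.round(1).tolist())
q=onz(d,[(258,224),(386,222),(382,347),(266,349)],35);print(q.round(1).tolist(),[np.linalg.norm(q[i]-q[(i+1)%4]).round(1) for i in range(4)],q.mean(0))
a=(p[0]+p[1])/2;b=(p[2]+p[3])/2;v=a-b;print(a,b,np.linalg.norm(v),np.degrees(np.arctan2(v[1],v[0])))
u=v/np.linalg.norm(v);g=a-u*48;print("grasp",g)
for i,j in((0,3),(1,2)):
    w=q[i]-q[j];print(np.degrees(np.arctan2(w[1],w[0])))
```

```text
[[633.2, 398.2, 38.0], [645.5, 384.6, 38.0], [565.3, 342.1, 38.0], [578.4, 327.9, 38.0]]
[[540.5, 387.1, 35.0], [616.8, 298.1, 35.0], [511.6, 205.3, 35.0], [431.5, 297.8, 35.0]] [np.float64(117.2), np.float64(140.3), np.float64(122.4), np.float64(140.9)] [525.09084704 297.06810098  35.        ]
[639.36032205 391.36399155  38.        ] [571.83754319 335.02758628  38.        ] 87.93813862817038 39.83931839377122
grasp [602.50380637 360.61342649  38.        ]
39.28824278503044
41.38317596708673
```

The wrist view shows the handle from (323,136) to (323,235), with the pan below it. The handle measures 88 mm long at 39.8°, against a nominal 90 mm. Grasp point is about (601,359).

Run:
```python
from h import *
print(delta([601.5,359.5,27],tool(np.radians(-50.2))))
```

```text
(array([ 0.003 , -0.0044,  0.1514]), array([ 0.0019, -0.0002, -0.0065]))
```

Call:
apply_moves(
  rows=[
    [0.003,-0.004,0.03,0,0,0,0.3],
    [0.003,-0.004,0.07,0,0,0,0.3],
    [0.003,-0.004,0.11,0,0,0,0.3],
    [0.003,-0.004,0.14,0,0,0,0.3],
    [0.003,-0.004,0.149,0,0,0,0.3],
    [0.003,-0.004,0.151,0,0,0,0.4],
    [0.003,-0.004,0.151,0,0,0,1.0],
    [0.003,-0.004,0.151,0,0,0,1.0],
  ],
  newtons=50,
)

```text
time_s: 2.6
tcp_pos: [603.6, 360.2, 30.0]
tcp_rot: [0.941, 0.337, 0.003, 0.001]
contact_force: [0.3, 0.2, 0.4]
width: 22.6
```

Call:
apply_moves(
  rows=[
    [0,0,0,0,0,0,1.0],
    [0,0,0,0,0,0,1.0],
    [0,0,0,0,0,0,1.0],
    [0,0,0,0,0,0,1.0],
    [0,0,0,0,0,0,1.0],
    [0,0,0,0,0,0,1.0],
    [0,0,0,0,0,0,1.0],
    [0,0,0,0,0,0,1.0],
  ],
)

```text
time_s: 3.4
tcp_pos: [604.0, 360.5, 30.4]
tcp_rot: [0.941, 0.338, 0.003, 0.0]
contact_force: [2.3, 2.4, -0.6]
width: 19.4
```

Run:
```python
from h import *
from plant import telemetry
grab("top","t1");d=grab("wrist","w2")
s=telemetry.read_state();print(s["tcp_pos"],s["joint_pos"],s["width"],s["contact_force"])
c=s["tcp_pos"];y0=np.radians(39.8)
# pan centre relative to tcp: assume handle axis through tcp
m=d["img"]
```

```text
[604.03209472 360.47255873  30.36279139] [ 0.47691995  0.69801973  1.54103797 -0.00227241  0.8962418   1.36063234] 19.25031394164131 [ 1.66691089  1.58438379 -1.0078478 ]
```

View pics/w2.png

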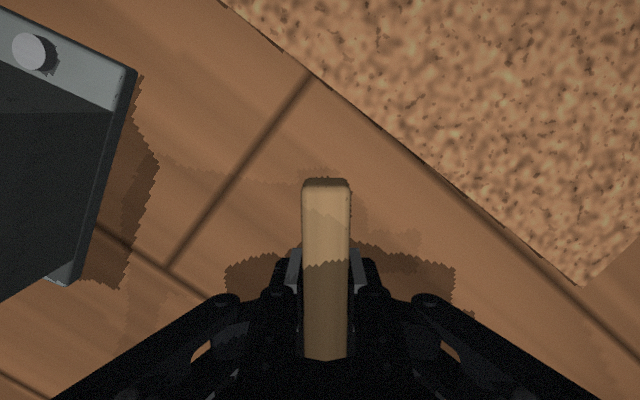

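Run:
```python
from h import *
from plant import telemetry
s=telemetry.read_state();d=load("w2");t=load("t1")
p=onz(d,[(303,183),(350,183)],38);tip=p.mean(0);print(p,tip,"dist tcp-tip",np.linalg.norm((tip-s["tcp_pos"])[:2]))
r=R.from_quat(s["tcp_rot"]).as_matrix();print("tool y",np.degrees(np.arctan2(r[1,1],r[0,1])), "tool x",r[:,0])
crop(t,205,140,365,240,5,"c4")
```

```text
[[634.73058767 398.52151761  38.        ]
 [646.21265205 384.57209538  38.        ]] [640.47161986 391.5468065   38.        ] dist tcp-tip 47.88995580082091
tool y -50.55250069777291 tool x [0.77218297 0.63537394 0.00578131]
```

View pics/c4.png

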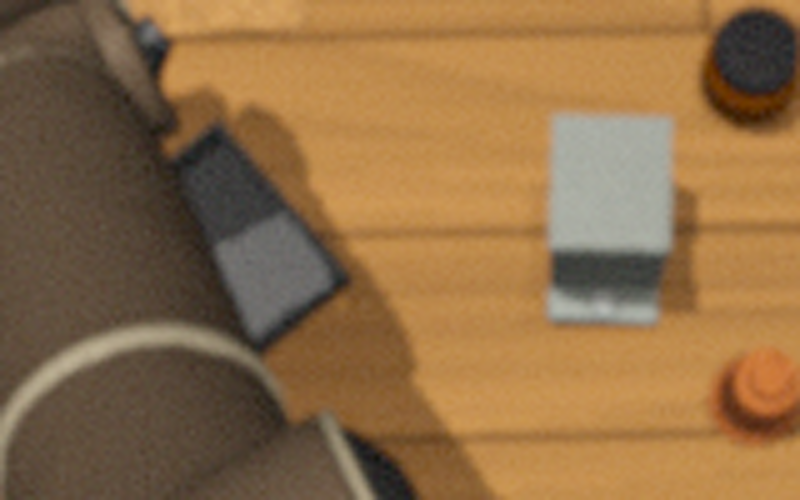

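Run:
```python
from h import *
print(delta([536,327,30],tool(np.radians(-2))))
print(delta([544.5,254,30],tool(np.radians(-2))))
```

```text
(array([-0.0738, -0.0174, -0.0001]), array([ 0.0053, -0.0041, -0.8474]))
(array([-0.1136,  0.0444, -0.0002]), array([ 0.0053, -0.0041, -0.8474]))
```

Call:
apply_moves(
  rows=[
    [-0.003,-0.001,0.0,0,0,-0.03,1],
    [-0.008,-0.002,0.0,0,0,-0.08,1],
    [-0.013,-0.003,0.0,0,0,-0.14,1],
    [-0.018,-0.004,0.0,0,0,-0.2,1],
    [-0.023,-0.0055,0.0,0,0,-0.26,1],
    [-0.028,-0.0065,0.0,0,0,-0.32,1],
    [-0.033,-0.008,0.0,0,0,-0.38,1],
    [-0.037,-0.009,0.0,0,0,-0.42,1],
  ],
  newtons=60,
)

```text
time_s: 4.3
tcp_pos: [568.7, 344.4, 30.3]
tcp_rot: [0.85, 0.527, 0.003, 0.0]
contact_force: [0.5, 3.5, 0.7]
width: 19.0
```

Run:
```python
from h import *
print(delta([536,327,30],tool(np.radians(-2))))
```

```text
(array([-0.0302, -0.0216,  0.0001]), array([ 0.0044, -0.0036, -0.4254]))
```

Call:
apply_moves(
  rows=[
    [-0.004,-0.003,0.0,0,0,-0.05,1],
    [-0.008,-0.006,0.0,0,0,-0.11,1],
    [-0.012,-0.009,0.0,0,0,-0.17,1],
    [-0.016,-0.012,0.0,0,0,-0.23,1],
    [-0.021,-0.015,0.0,0,0,-0.29,1],
    [-0.025,-0.018,0.0,0,0,-0.35,1],
    [-0.028,-0.02,0.0,0,0,-0.4,1],
    [-0.03,-0.0216,0.0,0,0,-0.425,1],
  ],
)

```text
time_s: 5.1
tcp_pos: [535.1, 327.4, 30.3]
tcp_rot: [0.719, 0.695, 0.002, 0.0]
contact_force: [-1.6, 2.9, 1.4]
width: 18.7
```

Run:
```python
from h import *
from plant import telemetry
d=grab("wrist","w3");grab("scene","s3");grab("top","t3")
s=telemetry.read_state();print(s["tcp_pos"],s["contact_force"])
r=R.from_quat(s["tcp_rot"]).as_matrix();print("tool y",np.degrees(np.arctan2(r[1,1],r[0,1])))
print(delta([544.5,254,30],tool(np.radians(-2))))
crop(load("t3"),205,140,365,240,5,"c5")
```

```text
[535.0073959  327.18731014  30.30035499] [-2.34060286  2.49959835  2.70239779]
tool y -2.02233780646424
(array([-0.0728,  0.0121,  0.0002]), array([ 0.0031, -0.0021, -0.0004]))
```

View pics/c5.png

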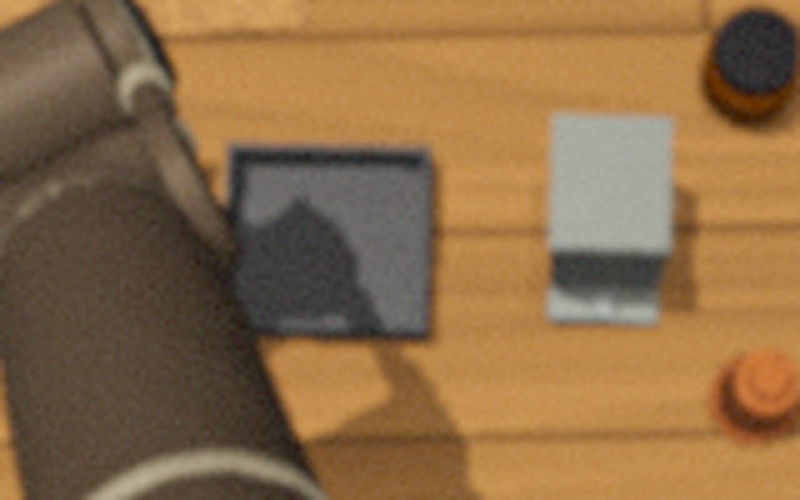

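View pics/s3.png

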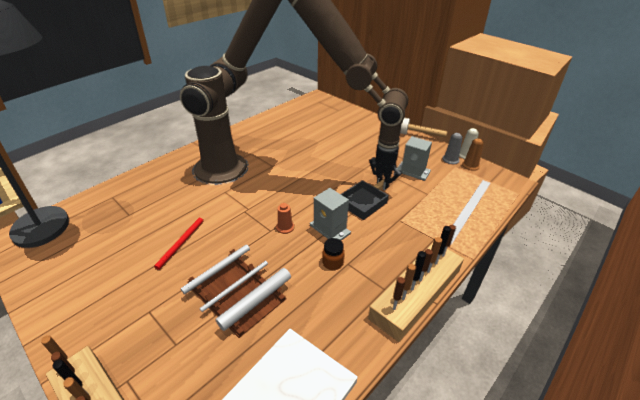

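The pan is now squared up in the top crop, with its leading edge from (432,145) to (430,337). I'll measure the gap to the block from that.

Run:
```python
from h import *
t=load("t3")
def c(px,x0,y0,k=5): return (np.array(px,float)+.5)/k-.5+[x0,y0]
p=onz(t,c([(433,144),(431,338),(229,144)],205,140),35);print(p.round(1).tolist(),p[:2].mean(0))
v=p[2]-p[0];print(np.linalg.norm(v),np.degrees(np.arctan2(v[1],v[0])))
```

```text
[[588.4, 150.7, 35.0], [463.8, 153.0, 35.0], [590.8, 279.7, 35.0]] [526.09782885 151.82782052  35.        ]
129.0340769679421 88.93452306733633
```

Call:
apply_moves(
  rows=[
    [-0.005,0.001,0.0,0,0,0,1],
    [-0.014,0.003,0.0,0,0,0,1],
    [-0.025,0.005,0.0,0,0,0,1],
    [-0.037,0.007,0.0,0,0,0,1],
    [-0.049,0.009,0.0,0,0,0,1],
    [-0.06,0.011,0.0,0,0,0,1],
    [-0.068,0.012,0.0,0,0,0,1],
    [-0.072,0.012,0.0,0,0,0,1],
  ],
)

```text
time_s: 6.05
tcp_pos: [544.9, 253.7, 30.3]
tcp_rot: [0.72, 0.694, 0.002, 0.001]
contact_force: [0.3, 3.5, 0.5]
width: 19.2
```

Run:
```python
from h import *
from plant import telemetry
d=grab("wrist","w4");grab("scene","s4");grab("top","t4")
s=telemetry.read_state();print(s["tcp_pos"],s["contact_force"])
crop(load("t4"),245,140,365,240,6,"c6")
crop(load("s4"),275,160,435,260,5,"c7")
```

```text
[544.70965887 253.44948931  30.2048823 ] [ 1.47146836 -2.22805676  1.45155143]
```

View pics/c6.png

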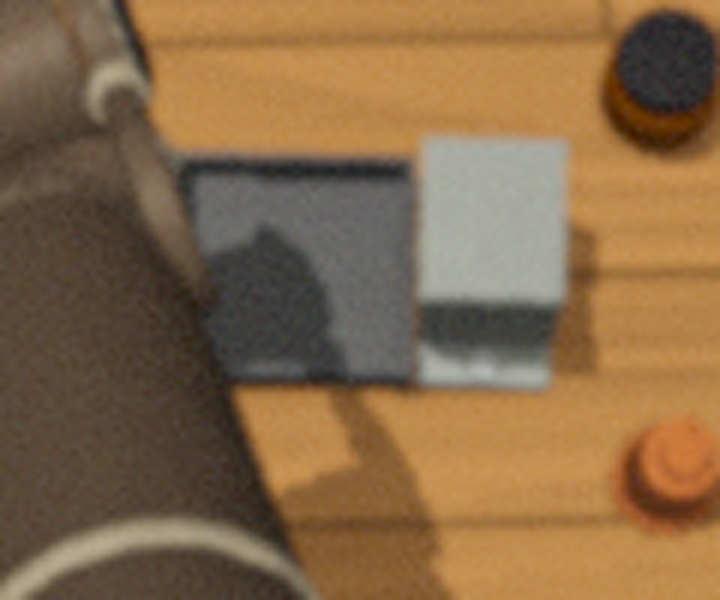

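View pics/c7.png

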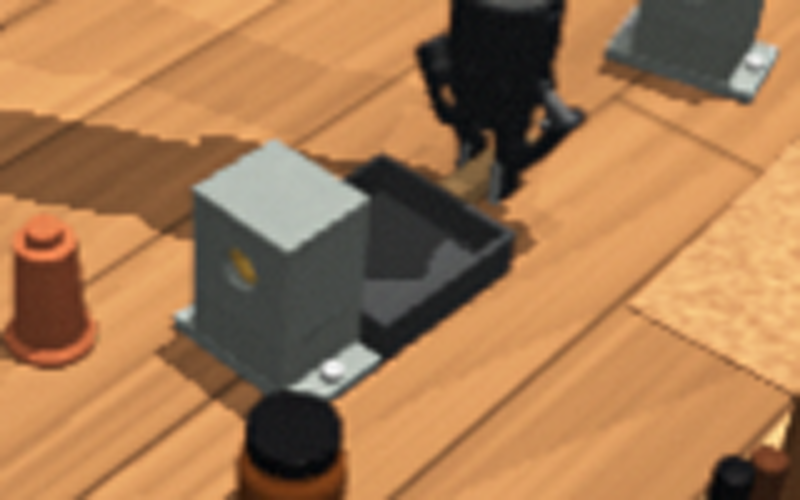

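The pan's front edge (416,160–385 in the crop) now sits within about 2 mm of the block's exit face and is centred on it. I'm releasing the handle and going up.

Call:
apply_moves(
  rows=[
    [0,0,0,0,0,0,0.35],
    [0,0,0,0,0,0,0.35],
    [0,0,0,0,0,0,0.35],
    [0,0,-0.02,0,0,0,0.35],
    [0,0,-0.06,0,0,0,0.35],
    [0,0,-0.11,0,0,0,0.35],
    [0,0,-0.16,0,0,0,0.35],
    [0,0,-0.2,0,0,0,0.35],
  ],
)

```text
time_s: 7.0
tcp_pos: [544.5, 253.9, 233.3]
tcp_rot: [0.719, 0.695, 0.002, 0.002]
contact_force: [0.6, 0.8, 0.4]
width: 55.8
```

Run:
```python
from h import *
print(delta([438,-343,200],tool(np.radians(0.5))))
```

```text
(array([-0.6001, -0.0864,  0.0323]), array([ 0.0057, -0.0007, -0.0425]))
```

Call:
apply_moves(
  rows=[
    [-0.02,-0.003,0,0.002,0,0,0.35],
    [-0.06,-0.009,0,0.004,0,0,0.35],
    [-0.1,-0.015,0,0.005,0,0,0.35],
    [-0.14,-0.02,0,0.005,0,-0.01,0.35],
    [-0.18,-0.026,0,0.005,0,-0.02,0.35],
    [-0.22,-0.032,0,0.005,0,-0.03,0.35],
    [-0.26,-0.038,0,0.005,0,-0.04,0.35],
    [-0.3,-0.043,0,0.005,0,-0.042,0.35],
  ],
)

```text
time_s: 7.8
tcp_pos: [490.5, -45.7, 232.7]
tcp_rot: [0.704, 0.71, 0.0, -0.0]
contact_force: [0.3, -1.2, 0.0]
width: 55.3
```

Call:
apply_moves(
  rows=[
    [-0.04,-0.006,0,0,0,0,0.35],
    [-0.08,-0.012,0,0,0,0,0.35],
    [-0.12,-0.018,0.005,0,0,0,0.35],
    [-0.16,-0.023,0.01,0,0,0,0.35],
    [-0.2,-0.029,0.015,0,0,0,0.35],
    [-0.24,-0.035,0.02,0,0,0,0.35],
    [-0.275,-0.04,0.025,0,0,0,0.35],
    [-0.29,-0.043,0.03,0,0,0,0.35],
  ],
)

```text
time_s: 8.6
tcp_pos: [449.7, -338.8, 202.3]
tcp_rot: [0.705, 0.71, -0.0, 0.0]
contact_force: [-0.3, -0.1, -0.4]
width: 55.4
```

Run:
```python
from h import *
from plant import telemetry
d=grab("wrist","w5");grab("top","t5")
s=telemetry.read_state();print(s["tcp_pos"],s["contact_force"])
print(delta([438,-343,35],tool(np.radians(0.5))))
```

```text
[ 449.28868816 -337.01228952  201.48423105] [-0.79863456  0.21664155 -0.26173149]
(array([-0.0062, -0.0111,  0.1665]), array([-0.0011, -0.0018, -0.002 ]))
```

View pics/w5.png

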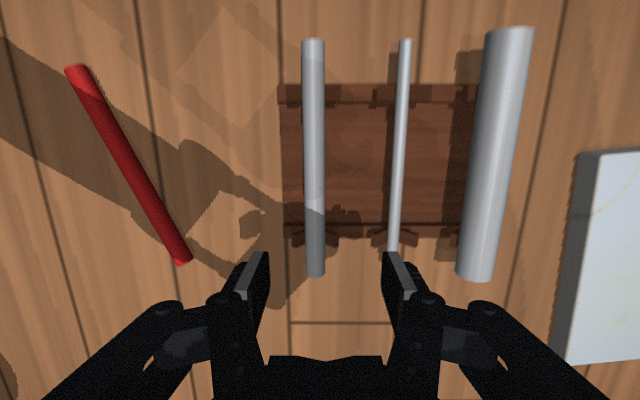

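View pics/t5.png

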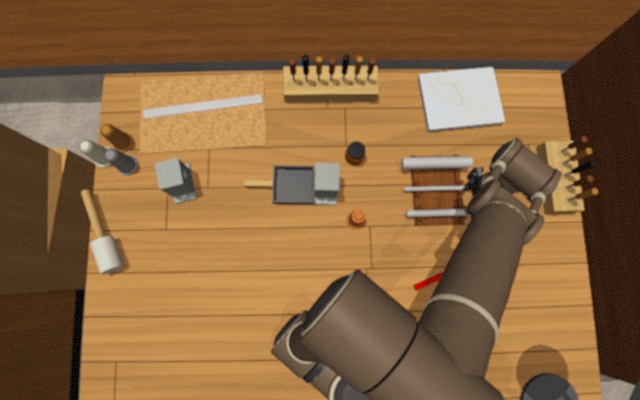

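The wrist view shows four rods: a red look-alike (130,165), medium grey (314,158), thin grey (400,145) and thick grey (495,150). The medium grey one at (314,158) is the drift.

Run:
```python
from h import *
d=load("w5");crop(d,250,20,430,300,2.8,"c8")
g=cv2.cvtColor(d["img"],cv2.COLOR_BGR2HSV)
m=((g[...,1]<45)&(g[...,2]>85)).astype(np.uint8)
for nm,x0,x1 in(("drift",290,340),("thin",378,420)):
  L=[];Rr=[]
  for y in range(60,235,5):
    xs=np.nonzero(m[y,x0:x1])[0]+x0
    if len(xs)>3:L.append((xs[0]-.5,y));Rr.append((xs[-1]+.5,y))
  z={"drift":36,"thin":30}[nm]
  a=onz(d,L,z);b=onz(d,Rr,z);print(nm,"width",np.median(np.linalg.norm(a-b,axis=1)),"n",len(a))
  c=(a+b)/2;k=np.polyfit(c[:,1],c[:,0],1);print("x at y=-318,-343",np.polyval(k,[-318,-343]),"dir",90-np.degrees(np.arctan(k[0])))
ys,xs=np.nonzero(m[30:290,300:330]);ys+=30
print(ys.min(),ys.max(),onz(d,[(313,ys.min()),(316,ys.max())],[36]).round(1))
```

```text
drift width 18.77729184952462 n 35
x at y=-318,-343 [437.97984137 438.18291341] dir 90.46539659152795
thin width 11.289550770690765 n 35
x at y=-318,-343 [518.47364651 518.6898371 ] dir 90.4954599957093
38 277 [[ 437.5 -204.9   36. ]
 [ 440.  -431.4   36. ]]
```

View pics/c8.png

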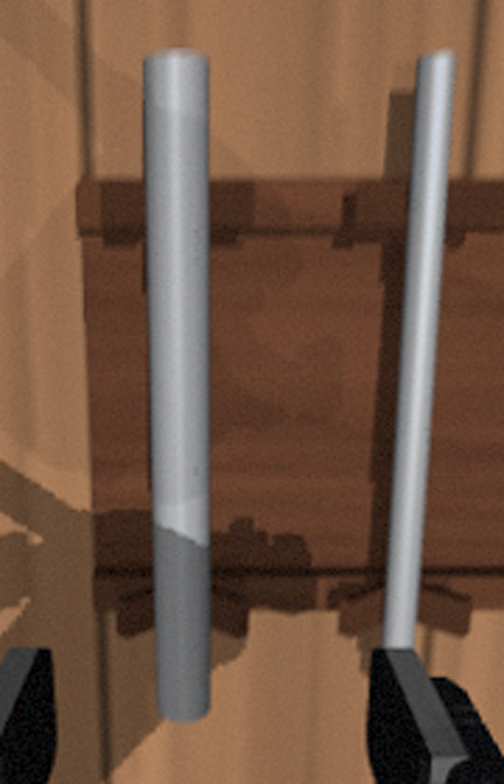

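Call:
apply_moves(
  rows=[
    [-0.003,-0.006,0.03,0,0,0,0.35],
    [-0.006,-0.011,0.07,0,0,0,0.35],
    [-0.006,-0.011,0.1,0,0,0,0.35],
    [-0.006,-0.011,0.12,0,0,0,0.35],
    [-0.006,-0.011,0.14,0,0,0,0.35],
    [-0.006,-0.011,0.155,0,0,0,0.35],
    [-0.006,-0.011,0.165,0,0,0,0.35],
    [-0.006,-0.011,0.1665,0,0,0,0.35],
  ],
)

```text
time_s: 9.5
tcp_pos: [437.8, -341.4, 34.0]
tcp_rot: [0.704, 0.71, 0.0, -0.002]
contact_force: [0.1, 0.3, 0.4]
width: 55.4
```

Run:
```python
from h import *
from plant import telemetry
s=telemetry.read_state();print(s["tcp_pos"],s["contact_force"])
print(delta([438.1,-343,35.5],tool(np.radians(0.47))))
```

```text
[ 437.77158924 -341.38022      33.95177784] [0.11490935 0.28827447 0.43715373]
(array([-0.0016,  0.0003, -0.0016]), array([-0.0028, -0.0036, -0.0005]))
```

Call:
apply_moves(
  rows=[
    [-0.001,0,-0.002,-0.003,-0.0035,0,0.35],
    [-0.001,0,-0.002,-0.003,-0.0035,0,0.35],
    [-0.001,0,-0.002,-0.003,-0.0035,0,1],
    [-0.001,0,-0.002,-0.003,-0.0035,0,1],
    [-0.001,0,-0.002,-0.003,-0.0035,0,1],
    [-0.001,0,-0.002,-0.003,-0.0035,0,1],
    [-0.001,0,-0.002,-0.003,-0.0035,0,1],
    [-0.001,0,-0.002,-0.003,-0.0035,0,1],
  ],
  newtons=100,
)

```text
time_s: 10.3
tcp_pos: [439.6, -343.1, 37.2]
tcp_rot: [0.705, 0.71, 0.001, 0.002]
contact_force: [4.9, 2.7, 4.1]
width: 17.2
```

Call:
apply_moves(
  rows=[
    [0,0,0,0,0,0,1],
    [0,0,0,0,0,0,1],
    [0,0,-0.01,0,0,0,1],
    [0,0,-0.03,0,0,0,1],
    [0,0,-0.05,0,0,0,1],
    [0,0,-0.075,0,0,0,1],
    [0,0,-0.095,0,0,0,1],
    [0,0,-0.105,0,0,0,1],
  ],
)

```text
time_s: 11.1
tcp_pos: [438.4, -343.1, 143.2]
tcp_rot: [0.705, 0.71, 0.0, 0.002]
contact_force: [0.2, 0.8, -3.7]
width: 17.2
```

Run:
```python
from h import *
from plant import telemetry
s=telemetry.read_state();print(s["tcp_pos"],s["tcp_rot"],s["contact_force"],s["torque"],s["width"])
grab("wrist","w6");grab("scene","s6")
print(delta([538,-180,160],tool(np.radians(-2))))
```

```text
[ 438.40729138 -343.11637328  143.1688349 ] [7.04577288e-01 7.09624830e-01 1.88603945e-04 1.84679280e-03] [ 0.15638882  0.84767881 -3.6862963 ] [-0.14003322 -0.02535343  0.01390253] 17.248053484474053
(array([ 0.1626,  0.1002, -0.017 ]), array([0.0043, 0.003 , 0.042 ]))
```

View pics/w6.png

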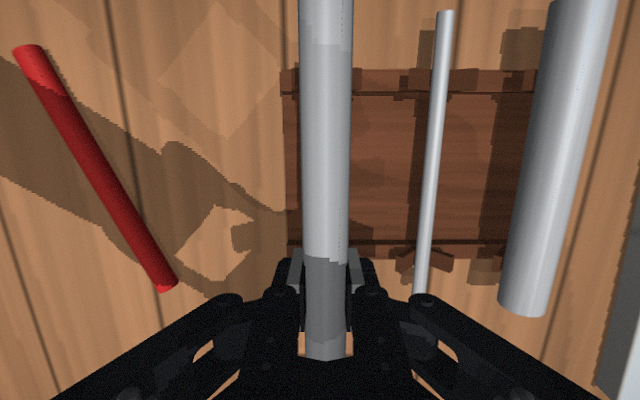

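View pics/s6.png

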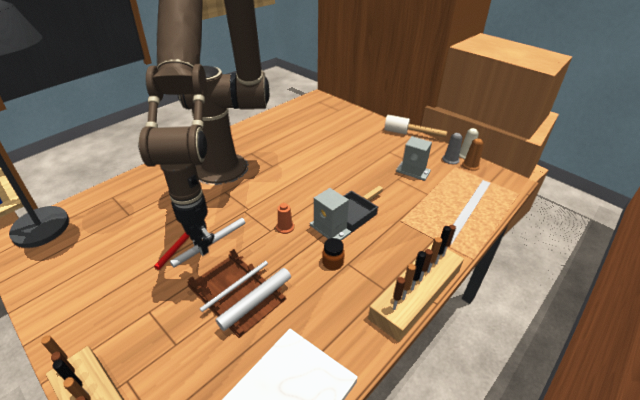

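Run:
```python
from h import *
d=load("s6");crop(d,160,205,260,280,7,"c9")
```

```text
(no output)
```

View pics/c9.png

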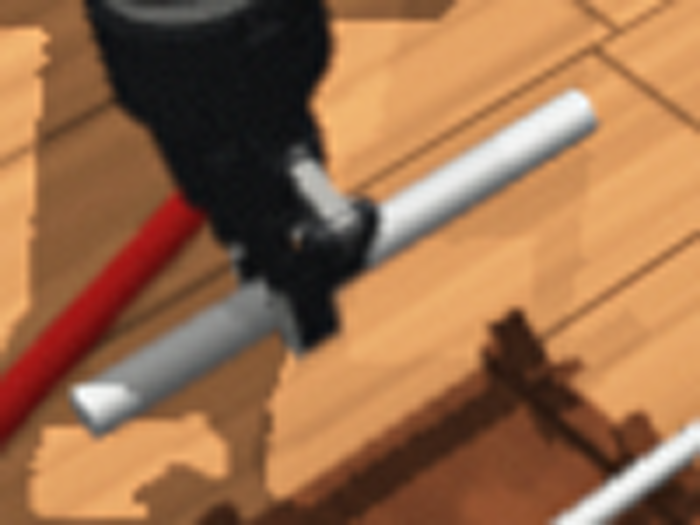

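Run:
```python
from h import *
d=load("s6")
c=(np.array([(583,112),(92,410)],float)+.5)/7-.5+[160,205]
o,v=ray(d,c);p=o+v*((438-o[0])/v[:,0])[:,None];print(p.round(1),np.linalg.norm(p[0]-p[1]),np.degrees(np.arcsin((p[0]-p[1])[2]/220)))
# entry hole check in top s4: bore visible
s=load("s4");c=(np.array([(240,266)],float)+.5)/5-.5+[275,160]
o,v=ray(s,c);n=np.array([np.cos(np.radians(88)),np.sin(np.radians(88)),0]);e=np.array([535.9,7.3,90]);print(o+v*((e-o)@n/(v@n))[:,None], proj(s,e),c)
```

```text
[[ 438.  -207.4  141.7]
 [ 438.  -423.6  143.9]] 216.17785278803035 -0.574832580107714
[[538.30294408   7.21608734  94.83945443]] [[322.01242345 213.61079555]] [[322.6 212.8]]
```

The drift is level in the grip (0.6°) with its tip about 135 mm ahead of the TCP. Next I carry it over the spool to behind the entry.

Run:
```python
from h import *
print(delta([530,-158,160],tool(np.radians(-2))))
```

```text
(array([ 0.1847,  0.0923, -0.0171]), array([0.0043, 0.003 , 0.042 ]))
```

Call:
apply_moves(
  rows=[
    [0.01,0.005,-0.005,0,0,0.005,1],
    [0.03,0.017,-0.01,0,0,0.01,1],
    [0.06,0.03,-0.015,0.002,0,0.02,1],
    [0.09,0.045,-0.017,0.004,0.001,0.03,1],
    [0.12,0.06,-0.017,0.004,0.003,0.04,1],
    [0.15,0.075,-0.017,0.004,0.003,0.042,1],
    [0.175,0.087,-0.017,0.004,0.003,0.042,1],
    [0.185,0.092,-0.017,0.004,0.003,0.042,1],
  ],
)

```text
time_s: 12.0
tcp_pos: [529.1, -154.2, 158.2]
tcp_rot: [0.718, 0.696, -0.0, -0.002]
contact_force: [-0.2, -0.5, -4.1]
width: 17.6
```

Run:
```python
from h import *
print(delta([530,-158,90],tool(np.radians(-2))))
```

```text
(array([-0.0039,  0.0012,  0.0682]), array([-0.0032, -0.0022,  0.0025]))
```

Call:
apply_moves(
  rows=[
    [-0.002,0.001,0.006,0,0,0,1],
    [-0.004,0.001,0.018,-0.001,-0.001,0.001,1],
    [-0.004,0.001,0.032,-0.003,-0.002,0.002,1],
    [-0.004,0.001,0.046,-0.003,-0.002,0.002,1],
    [-0.004,0.001,0.058,-0.003,-0.002,0.002,1],
    [-0.004,0.001,0.066,-0.003,-0.002,0.002,1],
    [-0.004,0.001,0.068,-0.003,-0.002,0.002,1],
    [-0.004,0.001,0.068,-0.003,-0.002,0.002,1],
  ],
)

```text
time_s: 12.8
tcp_pos: [529.6, -158.1, 89.8]
tcp_rot: [0.719, 0.695, -0.0, -0.0]
contact_force: [0.2, -0.1, -5.2]
width: 17.5
```

Run:
```python
from h import *
from plant import telemetry
s=telemetry.read_state();print(s["tcp_pos"],s["contact_force"])
print(delta([530,-158,90],tool(np.radians(-2))))
d=grab("wrist","w7");s=grab("scene","s7");t=grab("top","t7")
crop(s,265,170,365,245,7,"c10");crop(t,305,145,425,225,6,"c11")
```

```text
[ 529.5998317  -158.13420501   89.79686024] [ 0.22381413 -0.05508838 -5.23586411]
(array([ 0.0001,  0.0004, -0.0002]), array([-0.0008, -0.0004,  0.0002]))
```

View pics/w7.png

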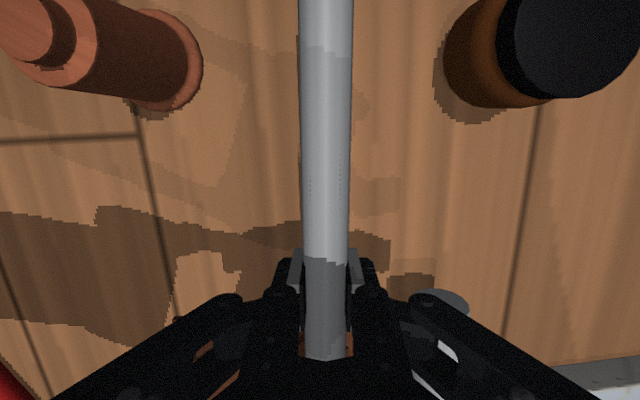

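View pics/c10.png

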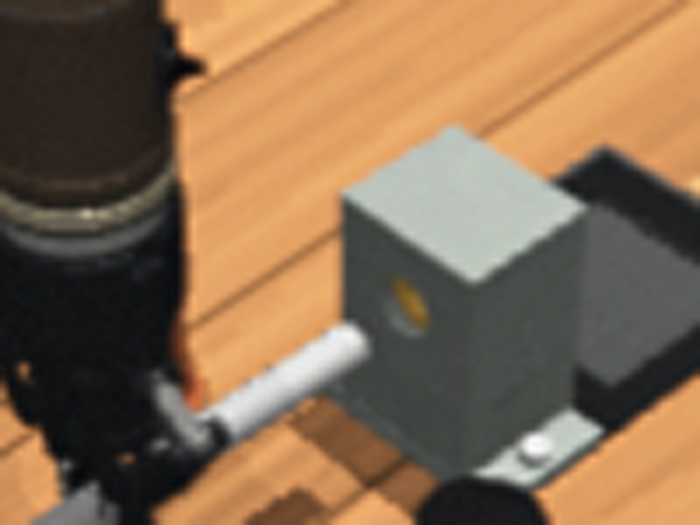

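View pics/c11.png

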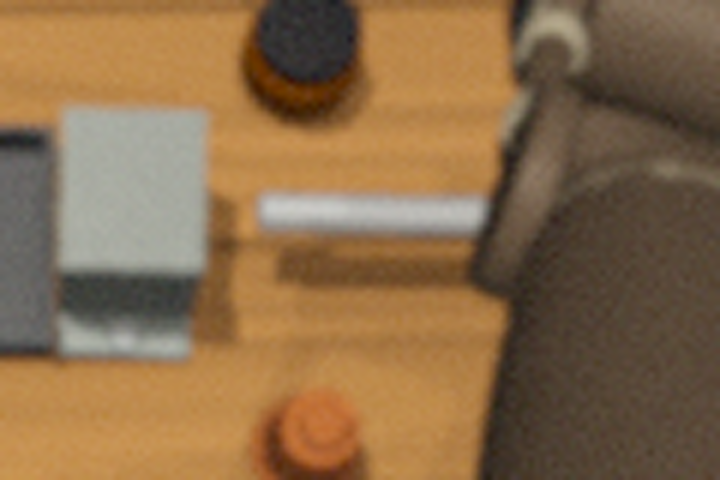

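Run:
```python
from h import *
t=load("t7");s=load("s7")
hsv=cv2.cvtColor(t["img"],cv2.COLOR_BGR2HSV);m=(hsv[...,1]<60)&(hsv[...,2]>110)
P=[]
for x in range(350,384,3):
    ys=np.nonzero(m[170:190,x])[0]+170
    if len(ys): P.append((x,ys.mean()))
w=onz(t,P,90);k=np.polyfit(w[:,1],w[:,0],1);print("rod x at y=-25,7.3,-158",np.polyval(k,[-25,7.3,-158]),"dir",90-np.degrees(np.arctan(k[0])))
c=lambda px:(np.array(px,float)+.5)/6-.5+[305,145]
b=onz(t,c([(62,107),(208,110),(205,273),(59,272)]),130);print(b.round(1).tolist(),b.mean(0));e=(b[1]+b[2])/2;print("entry top mid",e)
print("tip y", onz(t,c([(257,213)]),93))
c=lambda px:(np.array(px,float)+.5)/7-.5+[265,170]
n=np.array([np.cos(np.radians(88)),np.sin(np.radians(88)),0])
def onpl(px,e):
    o,v=ray(s,px);return o+v*((e-o)@n/(v@n))[:,None]
print("hole",onpl(c([(388,305),(430,305),(408,277),(408,334),(409,306)]),np.array([536,7.3,90])).round(1))
print("face corners", onpl(c([(343,198),(470,283)]),np.array([536,7.3,90])).round(1))
print("tip", onpl(c([(353,345),(352,322),(356,366)]),np.array([535,-23,90])).round(1))
```

```text
rod x at y=-25,7.3,-158 [535.14589364 536.83572541 528.18776284] dir 87.00520002254943
[[578.8, 76.2, 130.0], [576.1, 5.0, 130.0], [494.6, 8.9, 130.0], [496.4, 79.3, 130.0]] [536.4509967   42.36194738 130.        ]
entry top mid [535.32624076   6.9467829  130.        ]
tip y [[532.98373965 -20.6563      93.        ]]
hole [[527.3   7.6  86.3]
 [552.4   6.7 102.6]
 [539.1   7.2 109.9]
 [539.8   7.2  77.5]
 [540.    7.2  94. ]]
face corners [[499.2   8.6 129.7]
 [574.9   5.9 129.4]]
tip [[535.8 -23.   88.6]
 [535.1 -23.  101.3]
 [537.7 -23.1  77.6]]
```

Run:
```python
from h import *
s=load("s7");n=np.array([np.cos(np.radians(88)),np.sin(np.radians(88)),0])
ex=np.array([-n[1],n[0],0]);e=np.array([536,7.3,90.])
a=np.linspace(0,2*np.pi,40)
big=cv2.resize(s["img"][195:235,305:350],None,fx=14,fy=14,interpolation=cv2.INTER_CUBIC)
pp=proj(s,[e+15*(np.cos(q)*ex+np.sin(q)*np.array([0,0,1])) for q in a])
clean=big.copy()
for p in (pp-[305,195]+.5)*14: cv2.circle(big,tuple(int(v) for v in p),2,(0,0,255),-1)
cv2.imwrite("pics/c12.png",np.hstack([clean,big])[:, :]) if clean.shape[1]*2<=800 else (cv2.imwrite("pics/c12.png",big))
```

```text
(no output)
```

View pics/c12.png

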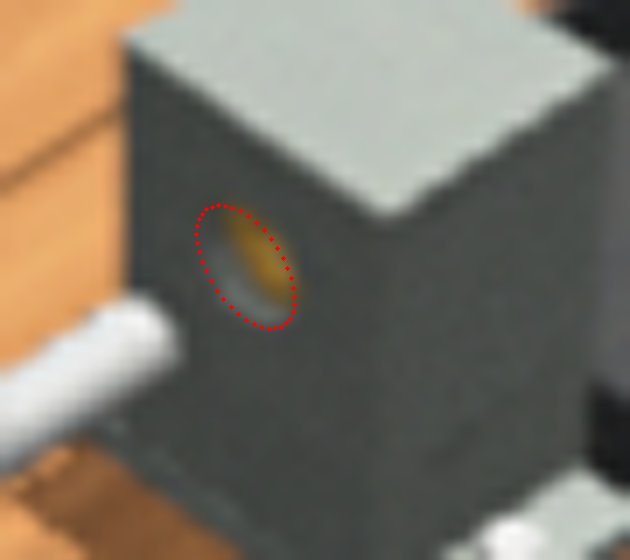

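The projected 30 mm circle at (536, 7.3, 90) sits right on the visible hole (245,268 in the crop), and both views put the drift tip within about 1 mm of that axis. Advancing.

Call:
apply_moves(
  rows=[
    [0.003,-0.0005,0,0,0,0,1],
    [0.008,-0.0005,0,0,0,0,1],
    [0.014,-0.0005,0,0,0,0,1],
    [0.02,-0.0005,0,0,0,0,1],
    [0.025,-0.0005,0,0,0,0,1],
    [0.03,-0.0005,0,0,0,0,1],
    [0.034,-0.0005,0,0,0,0,1],
    [0.036,-0.0005,0,0,0,0,1],
  ],
)

```text
time_s: 13.75
tcp_pos: [531.2, -121.8, 90.9]
tcp_rot: [0.719, 0.695, 0.0, 0.001]
contact_force: [-0.6, -1.0, -4.3]
width: 17.2
```

Run:
```python
from h import *
from plant import telemetry
s=telemetry.read_state();print(s["tcp_pos"],s["contact_force"],s["torque"])
print(delta([536.2-np.sin(np.radians(2))*(7.3+90), -90,90],tool(np.radians(-2))))
s=grab("scene","s8");t=grab("top","t8")
a=cv2.resize(s["img"][180:250,285:345],None,fx=6,fy=6,interpolation=cv2.INTER_CUBIC);b=cv2.resize(t["img"][145:215,305:365],None,fx=6,fy=6,interpolation=cv2.INTER_CUBIC)
cv2.imwrite("pics/c13.png",np.hstack([a,b]))
```

```text
[ 531.21724462 -121.76386379   90.93824739] [-0.57268716 -1.02412762 -4.27673629] [-0.16133043 -0.00144116  0.03604708]
(array([0.0318, 0.0005, 0.0009]), array([0.0013, 0.0003, 0.001 ]))
```

View pics/c13.png

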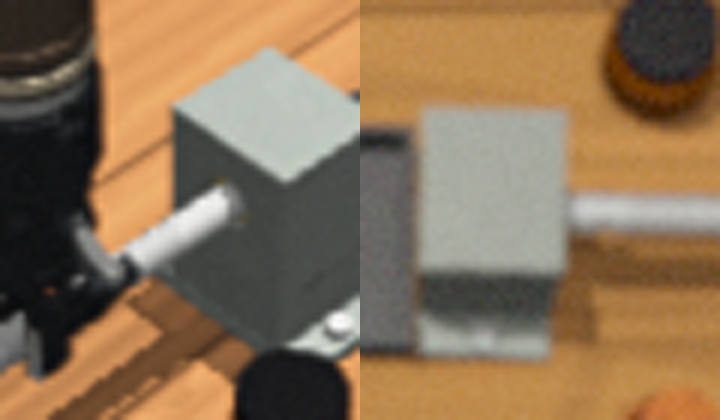

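The tip is in the hole with a rim showing all round and no contact force. Pushing on slowly.

Call:
apply_moves(
  rows=[
    [0.002,0,0.0005,0,0,0,1],
    [0.005,0,0.0005,0,0,0,1],
    [0.008,0,0.0005,0,0,0,1],
    [0.011,0,0.0005,0,0,0,1],
    [0.014,0,0.0005,0,0,0,1],
    [0.017,0,0.0005,0,0,0,1],
    [0.02,0,0.0005,0,0,0,1],
    [0.022,0,0.0005,0,0,0,1],
  ],
)

```text
time_s: 14.65
tcp_pos: [532.2, -99.8, 90.6]
tcp_rot: [0.719, 0.695, 0.0, 0.001]
contact_force: [1.0, -3.7, -4.3]
width: 17.1
```

Call:
apply_moves(
  rows=[
    [0.002,0,0,0,0,0,1],
    [0.004,0,0,0,0,0,1],
    [0.006,0,0,0,0,0,1],
    [0.008,0,0,0,0,0,1],
    [0.01,0,0,0,0,0,1],
    [0.012,0,0,0,0,0,1],
    [0.014,0,0,0,0,0,1],
    [0.014,0,0,0,0,0,1],
  ],
)

```text
time_s: 15.45
tcp_pos: [532.6, -85.3, 90.6]
tcp_rot: [0.719, 0.695, 0.001, 0.0]
contact_force: [0.4, -2.4, -1.9]
width: 17.0
```

Run:
```python
from h import *
from plant import telemetry
s=telemetry.read_state();print(s["tcp_pos"],s["contact_force"],s["torque"])
s=grab("scene","s9");t=grab("top","t9")
a=cv2.resize(s["img"][170:240,300:390],None,fx=6,fy=6,interpolation=cv2.INTER_CUBIC);cv2.imwrite("pics/c14.png",a)
b=cv2.resize(t["img"][145:215,265:345],None,fx=6,fy=6,interpolation=cv2.INTER_CUBIC)
cv2.imwrite("pics/c15.png",b)
```

```text
[532.58414987 -85.26817668  90.58764468] [ 0.36690509 -2.39219271 -1.851615  ] [-0.25183456  0.00984283  0.00959545]
```

View pics/c14.png

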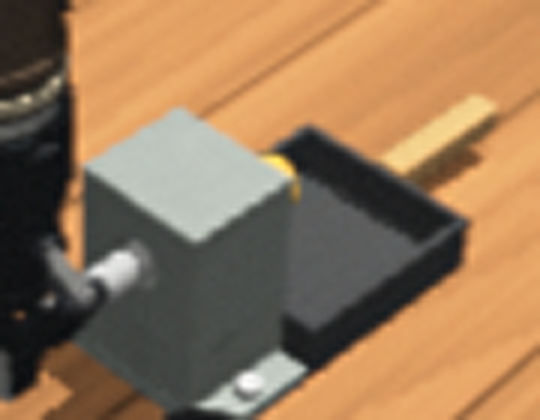

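View pics/c15.png

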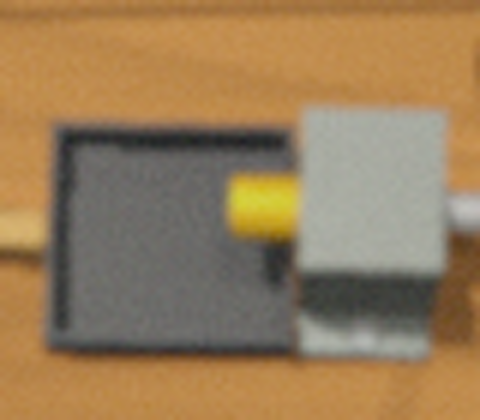

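The brass bushing sticks out about 35 mm over the pan (262,205 in the crop). Pushing on.

Call:
apply_moves(
  rows=[
    [0.002,0,0,0,0,0,1],
    [0.004,0,0,0,0,0,1],
    [0.006,0,0,0,0,0,1],
    [0.008,0,0,0,0,0,1],
    [0.01,0,0,0,0,0,1],
    [0.012,0,0,0,0,0,1],
    [0.014,0,0,0,0,0,1],
    [0.014,0,0,0,0,0,1],
  ],
)

```text
time_s: 16.35
tcp_pos: [533.1, -70.4, 90.6]
tcp_rot: [0.719, 0.695, 0.001, -0.0]
contact_force: [-0.3, 1.0, -4.4]
width: 17.4
```

Run:
```python
from h import *
from plant import telemetry
s=telemetry.read_state();print(s["tcp_pos"],s["contact_force"],s["torque"])
s=grab("scene","s10");t=grab("top","t10")
a=cv2.resize(s["img"][170:240,320:390],None,fx=5,fy=5,interpolation=cv2.INTER_CUBIC)
b=cv2.resize(t["img"][145:215,265:345],None,fx=5,fy=5,interpolation=cv2.INTER_CUBIC)
cv2.imwrite("pics/c16.png",np.hstack([a,b]))
```

```text
[533.09200027 -70.39228998  90.61510783] [-0.27889452  0.95158794 -4.44681105] [-0.056983   -0.03030972 -0.0103942 ]
```

View pics/c16.png

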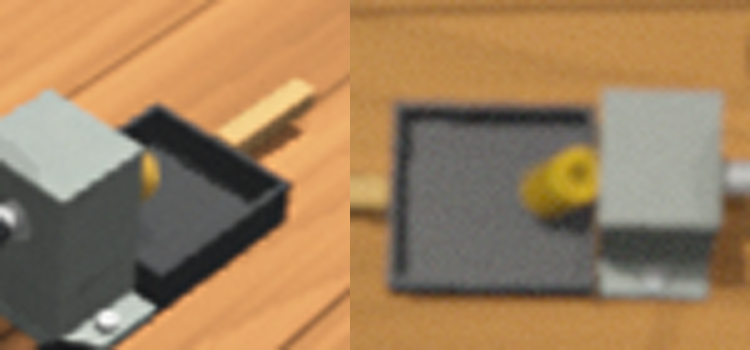

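The bushing has left the bore and shows tilted inside the pan, either still falling or leaning. I'll draw the drift back and look again.

Call:
apply_moves(
  rows=[
    [-0.004,0,0,0,0,0,1],
    [-0.012,0,0,0,0,0,1],
    [-0.024,0,0,0,0,0,1],
    [-0.038,0,0,0,0,0,1],
    [-0.054,0,0,0,0,0,1],
    [-0.07,0,0,0,0,0,1],
    [-0.084,0,0,0,0,0,1],
    [-0.094,0,0,0,0,0,1],
  ],
)

```text
time_s: 17.25
tcp_pos: [529.1, -166.2, 89.9]
tcp_rot: [0.72, 0.694, 0.001, -0.0]
contact_force: [0.8, -0.6, -4.6]
width: 17.4
```

Run:
```python
from h import *
from plant import telemetry
s=telemetry.read_state();print(s["tcp_pos"],s["contact_force"],s["torque"],s["width"])
s=grab("scene","s11");t=grab("top","t11")
a=cv2.resize(s["img"][170:240,320:390],None,fx=5,fy=5,interpolation=cv2.INTER_CUBIC)
b=cv2.resize(t["img"][145:215,265:345],None,fx=5,fy=5,interpolation=cv2.INTER_CUBIC)
cv2.imwrite("pics/c17.png",np.hstack([a,b]))
```

```text
[ 529.10143335 -166.224985     89.85239382] [ 0.83259781 -0.58312043 -4.56558773] [-0.17257245  0.02650855  0.003197  ] 17.350771183834876
```

View pics/c17.png

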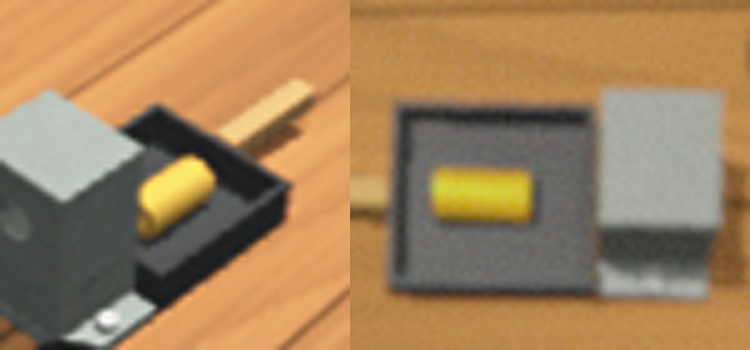

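The bushing lies flat in the middle of the pan (482,195 in the crop), and the drift is clear of the block. Lifting and returning it.

Call:
apply_moves(
  rows=[
    [0,0,-0.008,0,0,0,1],
    [0,0,-0.02,0,0,0,1],
    [0,0,-0.035,0,0,0,1],
    [0,0,-0.05,0,0,0,1],
    [0,0,-0.062,0,0,0,1],
    [0,0,-0.07,0,0,0,1],
    [0,0,-0.072,0,0,0,1],
    [0,0,-0.072,0,0,0,1],
  ],
)

```text
time_s: 18.15
tcp_pos: [529.3, -166.2, 162.4]
tcp_rot: [0.72, 0.694, 0.001, 0.0]
contact_force: [0.4, -0.4, -4.7]
width: 17.0
```

Run:
```python
from h import *
print(delta([438.4,-343,143],tool(np.radians(0.47))))
```

```text
(array([-0.18  , -0.0845,  0.0191]), array([ 0.0013, -0.0009, -0.0442]))
```

Call:
apply_moves(
  rows=[
    [-0.01,-0.005,0,0,0,-0.004,1],
    [-0.035,-0.016,0,0,0,-0.01,1],
    [-0.065,-0.03,0,0.001,0,-0.02,1],
    [-0.095,-0.045,0.005,0.001,0,-0.03,1],
    [-0.125,-0.059,0.01,0.001,-0.001,-0.04,1],
    [-0.15,-0.071,0.015,0.001,-0.001,-0.044,1],
    [-0.172,-0.081,0.019,0.001,-0.001,-0.044,1],
    [-0.18,-0.0845,0.019,0.001,-0.001,-0.044,1],
  ],
)

```text
time_s: 18.95
tcp_pos: [435.9, -344.8, 141.6]
tcp_rot: [0.705, 0.709, -0.001, -0.001]
contact_force: [-0.8, 0.3, -5.2]
width: 17.4
```

Run:
```python
from h import *
from plant import telemetry
print(telemetry.read_state()["tcp_pos"])
print(delta([438.4,-343,60],tool(np.radians(0.47))))
s=grab("scene","s12");t=grab("top","t12");w=grab("wrist","w12")
a=cv2.resize(s["img"][205:345,160:310],None,fx=5,fy=4,interpolation=cv2.INTER_CUBIC)
cv2.imwrite("pics/c18.png",a)
```

```text
[ 435.94573135 -344.8428718   141.55622513]
(array([0.0018, 0.0027, 0.0816]), array([-0.0024, -0.0009, -0.0027]))
```

View pics/c18.png

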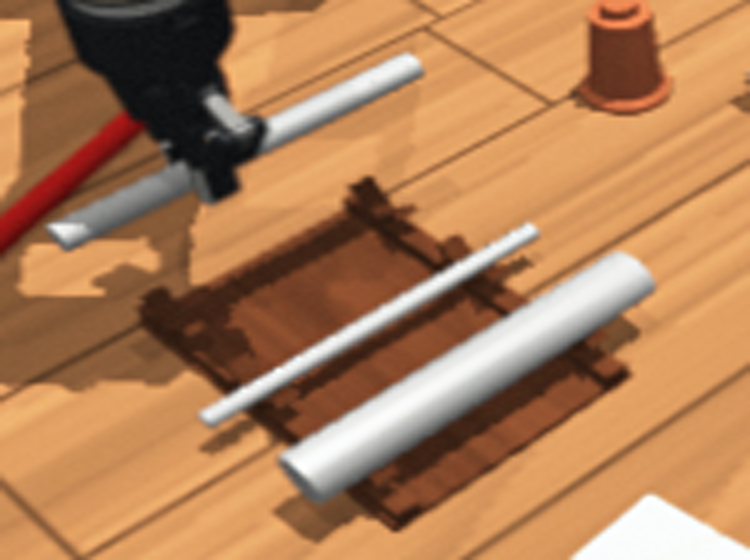

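View pics/w12.png

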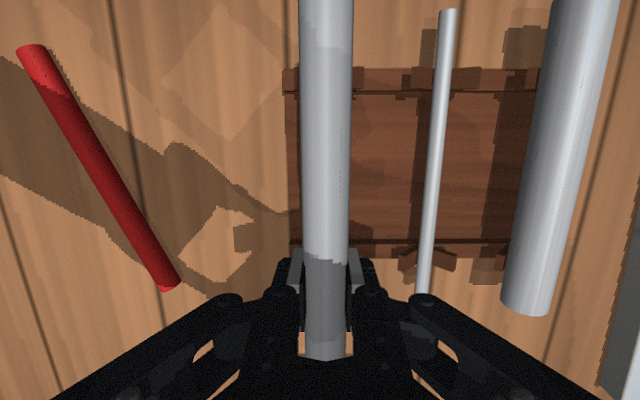

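Call:
apply_moves(
  rows=[
    [0.0018,0.0025,0.008,0,0,0,1],
    [0.0018,0.0025,0.02,-0.001,0,-0.001,1],
    [0.0018,0.0025,0.035,-0.002,-0.001,-0.002,1],
    [0.0018,0.0025,0.05,-0.002,-0.001,-0.002,1],
    [0.0018,0.0025,0.065,-0.002,-0.001,-0.002,1],
    [0.0018,0.0025,0.077,-0.002,-0.001,-0.002,1],
    [0.0018,0.0025,0.081,-0.002,-0.001,-0.002,1],
    [0.0018,0.0025,0.081,-0.002,-0.001,-0.002,1],
  ],
)

```text
time_s: 19.9
tcp_pos: [439.8, -340.7, 60.5]
tcp_rot: [0.704, 0.71, 0.001, -0.0]
contact_force: [-0.5, 0.4, -3.8]
width: 17.3
```

Run:
```python
from h import *
from plant import telemetry
print(telemetry.read_state()["tcp_pos"])
print(delta([438.5,-343,37],tool(np.radians(0.47))))
```

```text
[ 439.82787867 -340.67396037   60.48985839]
(array([-0.0024, -0.0014,  0.0235]), array([ 0.0003, -0.0015,  0.0002]))
```

Call:
apply_moves(
  rows=[
    [-0.002,-0.0014,0.004,0,-0.001,0,1],
    [-0.0022,-0.0014,0.008,0,-0.001,0,1],
    [-0.0022,-0.0014,0.012,0,-0.001,0,1],
    [-0.0022,-0.0014,0.016,0,-0.001,0,1],
    [-0.0022,-0.0014,0.019,0,-0.001,0,1],
    [-0.0022,-0.0014,0.022,0,-0.001,0,1],
    [-0.0022,-0.0014,0.0235,0,-0.001,0,1],
    [-0.0022,-0.0014,0.0235,0,-0.001,0,1],
  ],
)

```text
time_s: 20.7
tcp_pos: [439.4, -343.2, 37.5]
tcp_rot: [0.704, 0.71, 0.001, 0.001]
contact_force: [1.4, 1.4, -2.8]
width: 17.4
```

Run:
```python
from h import *
from plant import telemetry
s=telemetry.read_state();print(s["tcp_pos"],s["contact_force"],s["torque"])
print(delta([438.5,-343,37],tool(np.radians(0.47))))
```

```text
[ 439.43417577 -343.24368898   37.52591396] [ 1.39056556  1.37950279 -2.76526905] [ 0.08629623 -0.2679136  -0.03255665]
(array([ 0.0003, -0.0009,  0.0005]), array([ 0.0021,  0.0004, -0.0002]))
```

Force is shifting onto the notches, so the drift is seated. I'll open the fingers in place, then rise.

Call:
apply_moves(
  rows=[
    [0,-0.0005,0.0005,0,0,0,1],
    [0,-0.0005,0.0005,0,0,0,0.7],
    [0,-0.0005,0.0005,0,0,0,0.5],
    [0,-0.0005,0.0005,0,0,0,0.35],
    [0,-0.0005,0.0005,0,0,0,0.35],
    [0,-0.0005,0.0005,0,0,0,0.35],
    [0,-0.0005,0.0005,0,0,0,0.35],
    [0,-0.0005,0.0005,0,0,0,0.35],
  ],
)

```text
time_s: 21.5
tcp_pos: [438.9, -343.2, 37.0]
tcp_rot: [0.704, 0.71, 0.001, 0.001]
contact_force: [0.1, 0.6, -0.5]
width: 55.5
```

Call:
apply_moves(
  rows=[
    [0,0,-0.01,0,0,0,0.35],
    [0,0,-0.03,0,0,0,0.35],
    [0,0,-0.06,0,0,0,0.35],
    [0,0,-0.1,0,0,0,0.35],
    [0,0,-0.13,0,0,0,0.35],
    [0,0,-0.16,0,0,0,0.35],
    [0,0,-0.18,0,0,0,0.35],
    [0,0,-0.18,0,0,0,0.35],
  ],
)

```text
time_s: 22.3
tcp_pos: [440.6, -345.0, 221.7]
tcp_rot: [0.704, 0.71, 0.001, 0.005]
contact_force: [-0.1, 0.0, 0.0]
width: 55.4
```

Run:
```python
from h import *
from plant import telemetry
s=telemetry.read_state();print(s["tcp_pos"],s["contact_force"],s["width"])
s=grab("scene","s13");t=grab("top","t13");w=grab("wrist","w13")
g=cv2.cvtColor(w["img"],cv2.COLOR_BGR2HSV)
m=((g[...,1]<45)&(g[...,2]>85)).astype(np.uint8)
L=[];Q=[]
for y in range(60,235,5):
    xs=np.nonzero(m[y,290:345])[0]+290
    if len(xs)>3:L.append((xs[0]-.5,y));Q.append((xs[-1]+.5,y))
if L:
    c=(onz(w,L,36)+onz(w,Q,36))/2;k=np.polyfit(c[:,1],c[:,0],1);print(np.polyval(k,-318),90-np.degrees(np.arctan(k[0])))
a=cv2.resize(s["img"][170:345,160:400],None,fx=3.3,fy=3.3,interpolation=cv2.INTER_CUBIC);cv2.imwrite("pics/c19.png",a)
```

```text
[ 440.60487296 -345.02397227  221.70814448] [-0.07439156  0.02714296  0.00268786] 55.44318471037714
438.1312681706513 90.43358385852206
```

View pics/c19.png

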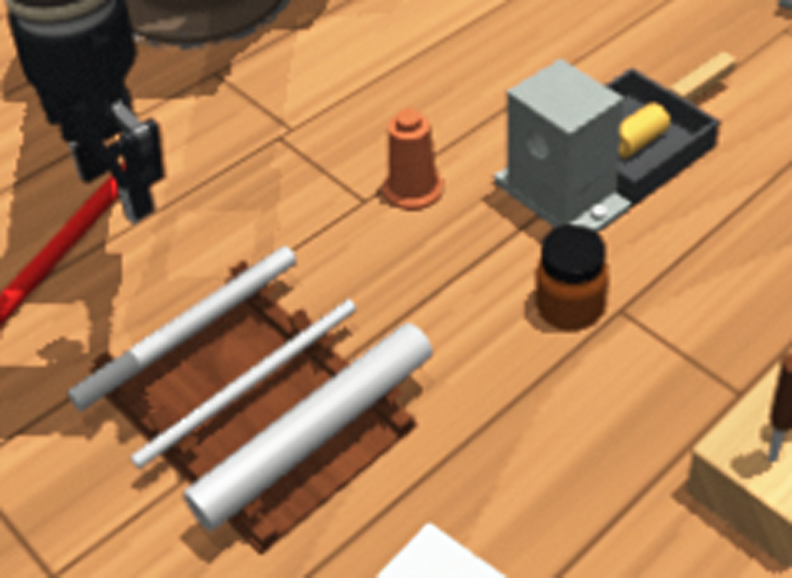

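View pics/w13.png

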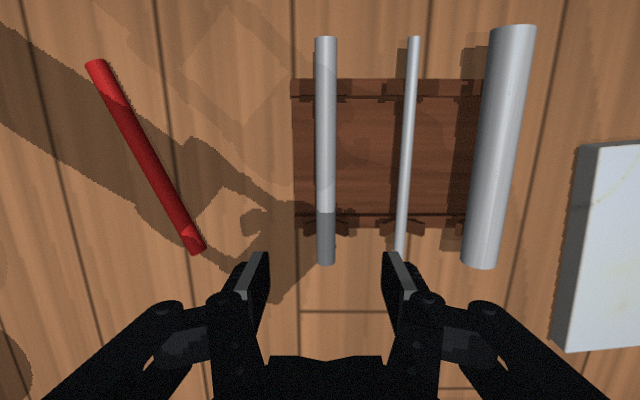

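View pics/t13.png

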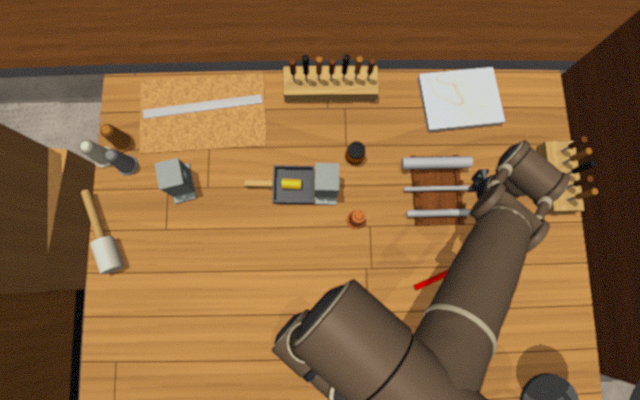

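The drift lies back in its slot at x 438.1, 90.43° (before: 438.0, 90.47°). The bushing is in the pan at top view (291,184), and the spool, jar and other rods are where they started. The gripper is open and clear, so I'm handing in.

```bash
python3 -c "
from plant import order
print(order.close_job())"
```

```text
the job is handed in; nothing more can be done
None
```

The bushing is out of the bore and lying flat in the catch pan, and the job is handed in at about 22 s of the 67 s allowed.

- **Pan:** I turned it by its handle and slid it to within about 2 mm of the block's exit face, centred on the bore.
- **Drift:** I took the 20 mm rod, pushed the bushing out slowly and drew the rod back. It now lies in the slot it came from, 0.1 mm and under 0.1° from where it started across the slot. I judged its lengthwise position only by eye.
- **Other things:** the other two rods, the spool, the jar, the red rod and the second block look unmoved in the last pictures; I did not measure them again. The gripper was open and clear, and the wrist force readings never passed about 7 N.

**Readings that disagreed:** the finger opening read 17.2 mm on the 20 mm drift, but its camera width of 18.8 mm and the 11.3 mm thin rod beside it confirmed the choice. A first rough pick of the bore entry was about 4 mm off; projecting the hole's known size onto the picture settled it before insertion.

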